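Dock the card terminal and fit its locking bar

ROBOT

A 6-joint arm with a two-finger parallel gripper is mounted at the origin on a cart in front of the work surface, level with it; the furniture and walls round the work are solid. World frame = base frame: x ahead of the robot, y to its left, z up, the work surface at z = 0. Lengths are in m, angles in rad, forces in N, time in s.
With the tool pointing down it reaches from about 0.35 to 0.975 m from the base axis. Payload 4.9 kg.
Tool frame: the origin (TCP) lies midway between the tips of the shut fingers; the grasp point (between the pads) lies 19 mm behind it (ctrl.hold_point_z is the distance from the TCP to the grasp point, in m); z points along the fingers, y is the line along which they close (so a half turn about z gives the same grasp; the last joint's range is limited). The gripper opens to 85 mm and grips with 20 to 120 N. Pads are 22 mm wide; open, the fingers measure 114 mm over their backs; the gripper's body (76 mm by 85 mm) begins 54 mm behind the grasp point. The pads swing forward as they close: fully open they stand 13 mm farther back than shut.
Start: joints at [-1.367, 0.053, 1.613, -0, 1.476, -0.119], TCP at [0.198, -0.593, 0.231] pointing down, gripper open.
Joint ranges: [-3.01, 3.01], [-1.01, 2.22], [0.06, 2.58], [-1.02, 4.17], [0.09, 2.62], [-3.14, 3.14]. Speed limits (rad/s): [2.57, 2.57, 3.14, 3.14, 3.14, 3.14].

INTERFACE

Orientations are given as a rotation vector (axis times angle).
In Python, from station import status, viewer, finish_job, ctrl gives the robot as it stands.
- The arm moves only by the shell command python3 -m jog 'ROWS' [FORCE]. ROWS is JSON, a list of rows, each a list of 7 numbers: the turn, a rotation vector about the tool's x, y, z each as a share of 5 degrees, from -1 to 1, then the shift along the tool's x, y, z each as a share of 30 mm, from -1 to 1, then the opening, from -1 (shut) to 1 (fully open). A call has 1 to 5 rows; each row shifts and turns the commanded pose from where the row before left it, along the tool's axes as they then stand; what a row does not reach is not made up. A row lasts 1/8 s, in which the tool goes at most 62.5 mm and 10.7 degrees, less where a joint would pass 70% of its speed; a pose out of reach is approached as far as the arm can. A call with a number of a shift or a turn outside -1 to 1 is refused whole. A call with a gripper value outside its range is refused whole. The fingers move at their own pace and stop on an object; FORCE is the grip in N (left out, the last holds). Time passes only in rows, so rows that do not move let the fingers close. It gives the time, the measured TCP pose, the force, the opening and the grip force at its end, in the units of the state.
- status.get_obs(): the state, without advancing time (a new reading comes with each control period).
- viewer.get_image(name): name is "scene" or "side" or "wrist"; returns a dict with "img" (400x640x3 uint8, red, green, blue), "fovy" (degrees; the focal length in pixels is half the picture's height over the tangent of half this angle, whatever the lens; pixels are square), "cx", "cy" (the principal point, pixels), "rvec" (rotation vector, rad) and "tvec" (3), from world to camera coordinates, as OpenCV has them. Camera axes: x right, y down, z forward; pixel columns grow to the right and rows downward; lengths in m; the calibration is good to about 2 mm. A picture is of the moment at which its call begins. There is no depth.
- finish_job(): hands the job in; it is judged then, once.
The state is a dict: "t": time; "q": joint angles; "dq": joint speeds; "effort": joint torques, N m; "tool_pos": TCP position; "tool_rot": TCP orientation; "contact_force": force on the tool from outside, world axes, zero at the start; "wrist_torque": the same for the moment, N m; "opening": finger opening in m; "grip_force": force on a finger pad.
Only numpy, scipy, OpenCV 4.12 (cv2) and the standard library are available. Lean on these libraries where they do the work, as an engineer would, in place of code of your own. Each camera call takes 0.05 s, during which the arm holds its last target. There are 200 camera calls.

TASK

Slide the card terminal along the counter, without lifting it off, into its charging dock until it lies flat and square against the dock's back wall. Then take the blue locking bar and lower it over the dock's two pins until it rests flush on the ledges across the front of the dock. Leave the glasses and bottles around it where they stand.

Things in the scene. Friction and masses are not known exactly. Their poses are not given: they have to be found in the camera images.
- dock: fixed grey U-shaped, slick charging dock. Origin: on the counter, under the pocket's middle; x points from the open mouth (robot side) to the back wall, y left, z up. Dark floor plate, top at z = 4 mm, bevelled at the front from x = -88 mm. Back wall: inner face x = 37.5 mm, 22 mm high. Side walls: inner faces y = +-86.5 mm, 16 mm thick, 18 mm high
- mouth (a point): middle of the dock's mouth, on the counter, at dock x = -95 mm. Here two 12 mm high cheeks flare outward, from y = +-86.5 mm at x = -68 mm to about +-100 mm. Behind them, x = -72 to -37 mm, the side walls are flat ledges 12 mm high that carry the pins and the bar
- home (a point): where the terminal's origin lies when fully home: dock x = 0.5 mm, y = 0, z = 4 mm (on the floor plate); axes as the dock. The terminal's long axis then lies along y, either way round
- pin_l (a point): tip of the left 9 mm steel pin with tapered top: dock x = -54 mm, y = +94.5 mm, 40 mm above the counter, 28 mm above the ledge; axes as the dock
- pin_r (a point): tip of the right steel pin, alike: dock x = -54 mm, y = -94.5 mm, 40 mm above the counter
- terminal: loose black card terminal with keypad, 165 x 74 x 24 mm, 0.3 kg, lying face up on the counter in front of the dock's mouth. Origin: centre of its underside; its x axis runs along the 165 mm length, y along the 74 mm width, z up. Its long side faces the dock
- bar: loose blue locking bar, a flat plate 209 mm long (its y axis), 26 mm wide (x), 16 mm thick (z), 0.2 kg, lying on the counter to the left. Origin: centre of its underside. Two vertical through holes, 13.5 mm wide, at y = +-94.5 mm; it fits either way round. On the ledges its origin is at dock x = -54 mm, y = 0, z = 12 mm
- glass_near: glass tumbler standing upside down, 69 mm wide, 88 mm tall; behind the dock; bystander. Origin: centre of its underside
- glass_far: second glass tumbler standing upside down, 69 mm wide, 88 mm tall; in front of the ice bucket; bystander. Origin: centre of its underside
- gin_tall: clear glass bottle, 73 mm wide, 277 mm tall, behind the dock; bystander. Origin: centre of its underside
- ice_bucket: fixed clear ice bucket to the right of the dock, origin under its middle; 261 x 365 mm, rim 0.21 m above the counter, with bottles in it that stand up to about 0.4 m: carry the hand round its front or high over it

How it is judged:
On the way:
1. the terminal lies flat and square against the back wall of the dock (x of terminal in the frame of dock between -0.0035 and 0.0045 m and y of terminal in the frame of dock between -0.006 and 0.006 m and z of terminal in the frame of dock between 0.002 and 0.006 m and angle between the x axis of terminal and the y axis of dock, either way round below 0.04 rad and angle between terminal's own z axis and vertical below 0.03 rad), for 0.2 s.
At the end, for the whole second after the job is handed in: Terminal flat in the dock (underside within 2 mm of the floor plate, tilt under 0.03 rad), within 4 mm of home in depth and 6 mm sideways, square within 0.04 rad; bar on both pins, within 2.5 mm of the ledges, level within 0.03 rad, within 5 mm and 0.06 rad of its place; both at rest (all of step 1 and x of bar in the frame of dock between -0.059 and -0.049 m and y of bar in the frame of dock between -0.005 and 0.005 m and z of bar in the frame of dock between 0.0095 and 0.0145 m and angle between the y axis of bar and the y axis of dock, either way round below 0.06 rad and angle between bar's own z axis and vertical below 0.03 rad and linear speed of each of terminal, bar below 0.01 m/s); the robot touches nothing.
It fails at once if the terminal is lifted more than 30 mm off the counter (height (world z) of terminal above 0.03 m).
It fails at once if a bystander glass or the clear bottle is moved more than 25 mm or tipped (distance of any of glass_near, glass_far, gin_tall from where it was at the start of the episode above 0.025 m or angle between any of glass_near, glass_far, gin_tall's own z axis and vertical above 0.3 rad).
It also fails if it takes over 64 s, if anything falls off the work surface, if the arm or the gripper's body presses on something with over 40 N, if the wrist force passes 120 N, or if a joint passes its speed limit or range.

## Working session

There is one attempt and no reset: what is moved stays moved. The work goes in short steps, Python scripts to look and compute and a shell command to move; the robot and the scene stay as the last step left them, time stands still between calls to the robot, and variables do not carry over. Pictures are saved under pics/ and viewed, at most 10 in all, crops included, and the job is handed in when it is done.

```bash
ls; mkdir -p pics
cat > h.py <<'E'
import numpy as np, cv2, json
from scipy.spatial.transform import Rotation as R
from station import status, viewer, finish_job, ctrl
def grab(n,fn=None):
    d=viewer.get_image(n)
    if fn: cv2.imwrite('pics/'+fn,cv2.cvtColor(d['img'],cv2.COLOR_RGB2BGR))
    return d
def cam(d):
    f=200/np.tan(np.radians(d['fovy'])/2)
    K=np.array([[f,0,d['cx']],[0,f,d['cy']],[0,0,1.]])
    return K,R.from_rotvec(d['rvec']).as_matrix(),np.array(d['tvec'])
def ray(d,uv,z):
    K,Rm,t=cam(d); c=-Rm.T@t; v=Rm.T@np.linalg.inv(K)@[uv[0],uv[1],1]
    return c+v*(z-c[2])/v[2]
def tri(views):  # list of (d,uv)
    A=[]
    for d,uv in views:
        K,Rm,t=cam(d); P=K@np.c_[Rm,t]
        A+= [uv[0]*P[2]-P[0], uv[1]*P[2]-P[1]]
    X=np.linalg.svd(np.array(A))[2][-1]; return X[:3]/X[3]
def proj(d,p):
    K,Rm,t=cam(d); q=K@(Rm@np.array(p)+t); return q[:2]/q[2]
def st():
    o=status.get_obs(); return o
E
python3 - <<'E'
from h import *
import pickle
D={}
for n in ['scene','side','wrist']:
    D[n]=grab(n,n+'0.png'); print(n,D[n]['fovy'],D[n]['cx'],D[n]['cy'],-R.from_rotvec(D[n]['rvec']).as_matrix().T@D[n]['tvec'])
pickle.dump(D,open('d0.pkl','wb'))
o=st();print(o); print(R.from_rotvec(o['tool_rot']).as_matrix().round(3), ctrl.hold_point_z)
E
```

```text
pics
scene 51.61587240249198 330.4985909524012 200.57466785030113 [-0.05576729  0.81845043  0.72089295]
side 42.93435633803203 319.9873497782217 205.3610569377138 [0.26315515 1.17001642 0.8602443 ]
wrist 60.92431474864264 320.51661947217895 204.83429358638713 [ 0.27350703 -0.5679125   0.3738119 ]
{'t': 0.15, 'q': array([-1.36700029e+00,  5.32327998e-02,  1.61395115e+00,  9.12091463e-06,
        1.47599715e+00, -1.19008123e-01]), 'dq': array([ 0.00051657, -0.00318705, -0.0049594 , -0.00110672, -0.00160875,
       -0.00068146]), 'effort': array([ 7.87313693e-04, -3.94239593e+01, -3.70722234e+01, -6.97645692e-05,
        4.72896936e-03, -1.52015923e-05]), 'tool_pos': array([ 0.19816847, -0.59225226,  0.23034473]), 'tool_rot': array([-3.09919462e+00, -5.04604467e-01,  9.14515339e-05]), 'contact_force': array([ 0.14616488,  0.53141528, -0.55331287]), 'wrist_torque': array([-0.03323771,  0.04297051,  0.01480561]), 'grip_force': 0.0, 'opening': 0.08542011871998854}
[[ 0.948  0.317 -0.   ]
 [ 0.317 -0.948  0.002]
 [ 0.    -0.002 -1.   ]] 0.0187
```

View pics/scene0.png

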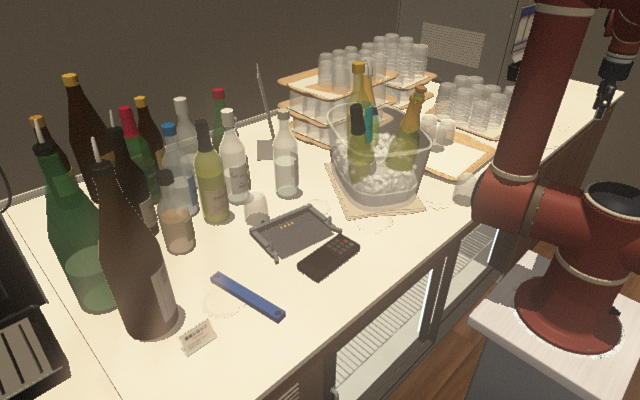

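View pics/side0.png

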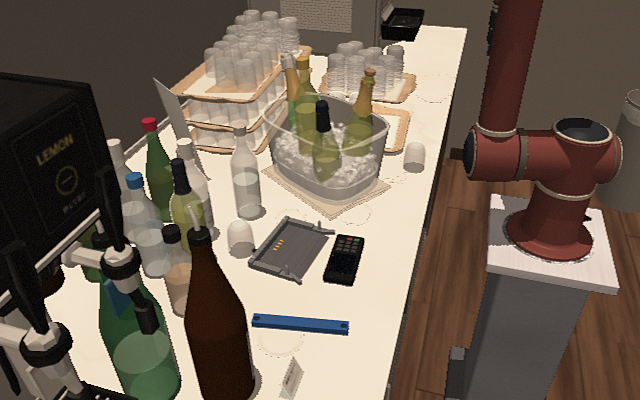

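The scene view shows the terminal at about (330,257), the dock at (297,232) and the bar at (247,296). In the side view they are at (345,259), (292,248) and (300,324). I'll enlarge both for corner picking.

Run:
```python
from h import *
a=cv2.imread('pics/scene0.png')[195:330,195:375]; b=cv2.imread('pics/side0.png')[205:345,235:375]
for n,i in(('a',a),('b',b)):
    i=cv2.resize(i,None,fx=4.2,fy=4.2,interpolation=cv2.INTER_CUBIC)
    i=cv2.convertScaleAbs(i,alpha=1.0,beta=25); cv2.imwrite(f'pics/crop_{n}.png',i[:600,:800])
```

```text
(no output)
```

View pics/crop_a.png

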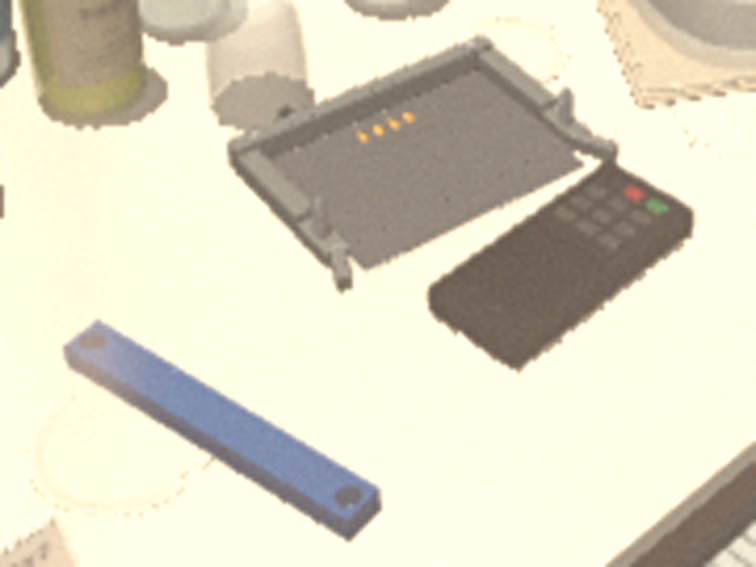

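View pics/crop_b.png

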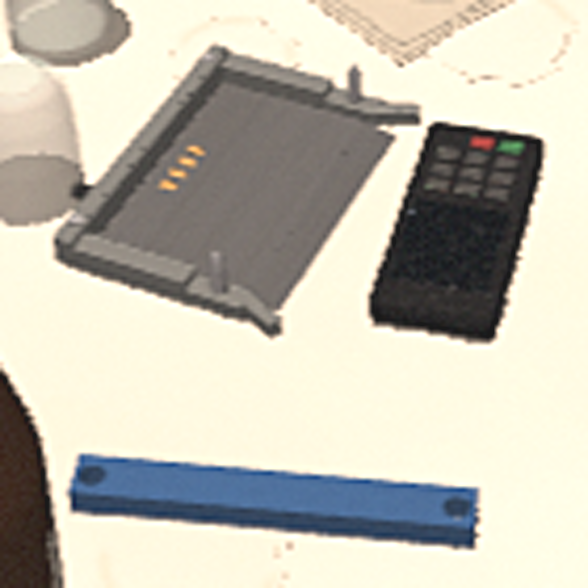

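The crops show the pins: scene crop (319,200) and (563,92), side crop (216,253) and (352,70). The bar holes are at scene crop (93,342)/(348,496) and side crop (92,475)/(457,506). The terminal's corners are clear in both views.

Run:
```python
from h import *
import pickle
D=pickle.load(open('d0.pkl','rb'))
A=lambda x,y:((x+.5)/4.2-.5+195,(y+.5)/4.2-.5+195)
B=lambda x,y:((x+.5)/4.2-.5+235,(y+.5)/4.2-.5+205)
P={'hole_far':((93,342),(92,475)),'hole_near':((348,496),(457,506)),'pin_l':((319,200),(216,253)),'pin_r':((563,92),(352,70)),
'back_l':((232,150),(60,240)),'back_r':((485,40),(217,50)),
't_left_back':((432,290),(375,295)),'t_right_back':((612,165),(433,125)),'t_right_front':((691,210),(543,138)),'t_left_front':((518,348),(497,313))}
X={}
for k,(a,b) in P.items():
    p=X[k]=tri([(D['scene'],A(*a)),(D['side'],B(*b))])
    e=[proj(D['scene'],p)-A(*a),proj(D['side'],p)-B(*b)]
    print(k,p.round(4),np.round(e,1).tolist())
y=X['pin_l']-X['pin_r'];print('pins',np.hypot(*y[:2]),'yaw dock',np.degrees(np.arctan2(-y[0],y[1])))
m=(X['pin_l']+X['pin_r'])/2
th=np.arctan2(-y[0],y[1]);dx=np.array([np.cos(th),np.sin(th)]);print('dock origin',m[:2]+.054*dx,'mouth',m[:2]-.041*dx)
b=X['hole_far']-X['hole_near'];print('holes',np.hypot(*b[:2]),'bar y dir deg',np.degrees(np.arctan2(b[1],b[0])),'ctr',(X['hole_far']+X['hole_near'])/2)
T=[X[k] for k in X if k[0:2]=='t_'];print('term c',np.mean(T,0))
l=X['t_left_back']+X['t_left_front']-X['t_right_back']-X['t_right_front'];print('len',np.hypot(*l[:2])/2,'yaw',np.degrees(np.arctan2(-l[0],l[1])))
```

```text
hole_far [0.619  0.499  0.0201] [[0.1, -0.7], [0.1, 0.5]]
hole_near [0.4336 0.4672 0.0212] [[0.1, -0.7], [0.1, 0.5]]
pin_l [0.6046 0.3481 0.044 ] [[0.1, -0.7], [0.1, 0.5]]
pin_r [0.5809 0.1651 0.0426] [[0.1, -0.6], [0.0, 0.4]]
back_l [0.7044 0.3411 0.0219] [[0.2, -1.0], [0.1, 0.7]]
back_r [0.6793 0.1437 0.0229] [[0.1, -0.2], [0.0, 0.2]]
t_left_back [0.5147 0.338  0.0258] [[0.2, -1.0], [0.1, 0.7]]
t_right_back [0.5254 0.1759 0.0195] [[0.1, -0.5], [0.0, 0.3]]
t_right_front [0.455  0.1799 0.0281] [[0.1, -0.6], [0.1, 0.4]]
t_left_front [0.4452 0.3357 0.0281] [[0.2, -1.3], [0.2, 0.8]]
pins 0.18454835131042877 yaw dock -7.397935785227123
dock origin [0.64628441 0.24966621] mouth [0.55207521 0.26189839]
holes 0.18806168356669956 bar y dir deg 9.743623236989174 ctr [0.52627601 0.48307264 0.02062911]
term c [0.48507134 0.2573827  0.02538232]
len 0.15929050794651972 yaw 3.667455929240054
```

```bash
cat >> h.py <<'E'
def plan(p,yaw=None,rot0=None,pos0=None,dz_only=False):
    """print totals/rows from the present pose to p with tool x at yaw (deg), tool down"""
    o=st(); M=R.from_rotvec(o['tool_rot']) if rot0 is None else rot0
    c=o['tool_pos'] if pos0 is None else np.array(pos0)
    y0=np.degrees(np.arctan2(*M.as_matrix()[[1,0],0])); yaw=y0 if yaw is None else yaw
    T=R.from_euler('z',yaw,degrees=True)*R.from_euler('x',180,degrees=True)
    rv=np.degrees((M.inv()*T).as_rotvec())/5
    d=np.array(p)-c
    n=int(np.ceil(max(np.linalg.norm(d)/.03,np.abs(rv).max(),1)))
    print('from',c.round(4),'yaw',round(y0,2),'d',d.round(4),'n',n)
    for i in range(n):
        s=R.from_rotvec(M.as_rotvec()*0)*M*R.from_rotvec(np.radians(rv*5*i/n))
        print([*np.round(rv/n,2),*np.round(s.inv().apply(d/n)/.03,2)])
E
python3 - <<'E'
from h import *
import pickle
D=pickle.load(open('d0.pkl','rb'))
for n,l in (('scene',[(420,210),(350,217),(325,185),(466,200),(257,222),(288,197)]),('side',[(333,213),(390,185),(265,170),(414,170),(240,255),(247,217)])):
    for u in l: print(n,u,ray(D[n],u,0).round(3))
plan((.42,-.25,.36),60)
E
```

```text
scene (420, 210) [ 0.453 -0.095  0.   ]
scene (350, 217) [0.574 0.083 0.   ]
scene (325, 185) [0.749 0.014 0.   ]
scene (466, 200) [ 0.384 -0.244  0.   ]
scene (257, 222) [0.742 0.292 0.   ]
scene (288, 197) [0.778 0.146 0.   ]
side (333, 213) [ 0.57   0.063 -0.   ]
side (390, 185) [ 0.441 -0.121  0.   ]
side (265, 170) [ 0.84  -0.098  0.   ]
side (414, 170) [ 0.384 -0.226  0.   ]
side (240, 255) [0.749 0.3   0.   ]
side (247, 217) [0.796 0.147 0.   ]
from [ 0.1982 -0.5923  0.2303] yaw 18.5 d [0.2218 0.3423 0.1297] n 15
[np.float64(-0.0), np.float64(-0.0), np.float64(-0.55), np.float64(0.71), np.float64(-0.57), np.float64(-0.29)]
[np.float64(-0.0), np.float64(-0.0), np.float64(-0.55), np.float64(0.74), np.float64(-0.53), np.float64(-0.29)]
[np.float64(-0.0), np.float64(-0.0), np.float64(-0.55), np.float64(0.76), np.float64(-0.49), np.float64(-0.29)]
[np.float64(-0.0), np.float64(-0.0), np.float64(-0.55), np.float64(0.78), np.float64(-0.46), np.float64(-0.29)]
[np.float64(-0.0), np.float64(-0.0), np.float64(-0.55), np.float64(0.8), np.float64(-0.42), np.float64(-0.29)]
[np.float64(-0.
[... 399 characters left out ...]
oat64(-0.26), np.float64(-0.29)]
[np.float64(-0.0), np.float64(-0.0), np.float64(-0.55), np.float64(0.88), np.float64(-0.21), np.float64(-0.29)]
[np.float64(-0.0), np.float64(-0.0), np.float64(-0.55), np.float64(0.89), np.float64(-0.17), np.float64(-0.29)]
[np.float64(-0.0), np.float64(-0.0), np.float64(-0.55), np.float64(0.9), np.float64(-0.13), np.float64(-0.29)]
[np.float64(-0.0), np.float64(-0.0), np.float64(-0.55), np.float64(0.9), np.float64(-0.08), np.float64(-0.29)]
[np.float64(-0.0), np.float64(-0.0), np.float64(-0.55), np.float64(0.91), np.float64(-0.04), np.float64(-0.29)]
[np.float64(-0.0), np.float64(-0.0), np.float64(-0.55), np.float64(0.91), np.float64(0.0), np.float64(-0.29)]
```

```bash
sed -i 's/print(\[\*np.round(rv.*/print(" ".join(f"{v:.2f}" for v in [*rv\/n,*s.inv().apply(d\/n)\/.03]))/' h.py
python3 - <<'E'
from h import *
M=lambda y:R.from_euler('z',y,degrees=True)*R.from_euler('x',180,degrees=True)
plan((.35,-.26,.33),50)
plan((.37,.0,.33),75,M(50),(.35,-.26,.33))
plan((.49,.19,.30),93.7,M(75),(.37,0,.33))
E
```

```text
from [ 0.1982 -0.5923  0.2303] yaw 18.5 d [0.1518 0.3323 0.0997] n 13
-0.00 -0.00 -0.48 0.64 -0.68 -0.25
-0.00 -0.00 -0.48 0.67 -0.66 -0.25
-0.00 -0.00 -0.48 0.70 -0.63 -0.25
-0.00 -0.00 -0.48 0.72 -0.60 -0.25
-0.00 -0.00 -0.48 0.75 -0.57 -0.25
-0.00 -0.00 -0.48 0.77 -0.54 -0.25
-0.00 -0.00 -0.48 0.79 -0.50 -0.25
-0.00 -0.00 -0.48 0.81 -0.47 -0.26
-0.00 -0.00 -0.48 0.83 -0.43 -0.26
-0.00 -0.00 -0.48 0.85 -0.40 -0.26
-0.00 -0.00 -0.48 0.86 -0.36 -0.26
-0.00 -0.00 -0.48 0.88 -0.32 -0.26
-0.00 -0.00 -0.48 0.89 -0.29 -0.26
from [ 0.35 -0.26  0.33] yaw 50.0 d [0.02 0.26 0.  ] n 9
0.00 0.00 -0.56 0.79 -0.56 -0.00
0.00 0.00 -0.56 0.81 -0.52 -0.00
0.00 0.00 -0.56 0.84 -0.48 -0.00
0.00 0.00 -0.56 0.86 -0.44 -0.00
0.00 0.00 -0.56 0.88 -0.40 -0.00
0.00 0.00 -0.56 0.90 -0.36 -0.00
0.00 0.00 -0.56 0.91 -0.31 -0.00
0.00 0.00 -0.56 0.93 -0.27 -0.00
0.00 0.00 -0.56 0.94 -0.22 -0.00
from [0.37 0.   0.33] yaw 75.0 d [ 0.12  0.19 -0.03] n 8
0.00 0.00 -0.47 0.89 0.28 0.13
0.00 0.00 -0.47 0.88 0.31 0.13
0.00 0.00 -0.47 0.87 0.35 0.13
0.00 0.00 -0.47 0.85 0.39 0.13
0.00 0.00 -0.47 0.84 0.42 0.13
0.00 0.00 -0.47 0.82 0.45 0.13
0.00 0.00 -0.47 0.80 0.49 0.13
0.00 0.00 -0.47 0.78 0.52 0.13
```

```bash
J="python3 -m jog"
$J '[[0,0,-0.48,0.64,-0.68,-0.25,1],[0,0,-0.48,0.67,-0.66,-0.25,1],[0,0,-0.48,0.7,-0.63,-0.25,1],[0,0,-0.48,0.72,-0.6,-0.25,1],[0,0,-0.48,0.75,-0.57,-0.25,1]]'
$J '[[0,0,-0.48,0.77,-0.54,-0.25,1],[0,0,-0.48,0.79,-0.5,-0.25,1],[0,0,-0.48,0.81,-0.47,-0.25,1],[0,0,-0.48,0.83,-0.43,-0.25,1],[0,0,-0.48,0.85,-0.4,-0.25,1]]'
$J '[[0,0,-0.48,0.86,-0.36,-0.25,1],[0,0,-0.48,0.88,-0.32,-0.25,1],[0,0,-0.48,0.89,-0.29,-0.25,1]]'
$J '[[0,0,-0.56,0.79,-0.56,0,1],[0,0,-0.56,0.81,-0.52,0,1],[0,0,-0.56,0.84,-0.48,0,1],[0,0,-0.56,0.86,-0.44,0,1],[0,0,-0.56,0.88,-0.4,0,1]]'
$J '[[0,0,-0.56,0.9,-0.36,0,1],[0,0,-0.56,0.91,-0.31,0,1],[0,0,-0.56,0.93,-0.27,0,1],[0,0,-0.56,0.94,-0.22,0,1]]'
$J '[[0,0,-0.47,0.89,0.28,0.13,1],[0,0,-0.47,0.88,0.31,0.13,1],[0,0,-0.47,0.87,0.35,0.13,1],[0,0,-0.47,0.85,0.39,0.13,1]]'
$J '[[0,0,-0.47,0.84,0.42,0.13,1],[0,0,-0.47,0.82,0.45,0.13,1],[0,0,-0.47,0.8,0.49,0.13,1],[0,0,-0.47,0.78,0.52,0.13,1]]'
python3 - <<'E'
from h import *
import pickle
d=grab('wrist','w1.png');pickle.dump(d,open('d1.pkl','wb'))
plan((.49,.19,.30),93.7);print(st()['t'])
for n,p in {'pl':(.6046,.3481,.04),'pr':(.5809,.1651,.04),'h1':(.619,.499,.016),'h2':(.4336,.4672,.016)}.items(): print(n,proj(d,p))
E
```

```text
t: 0.78
tool_pos: [0.2572, -0.4636, 0.2686]
tool_rot: [-3.03, -0.828, 0.0]
contact_force: [0.1, 0.0, -0.1]
opening: 0.0852
grip_force: 0.0
t: 1.4
tool_pos: [0.3159, -0.3359, 0.3062]
tool_rot: [-2.927, -1.14, 0.0]
contact_force: [-0.1, 0.0, 0.1]
opening: 0.0854
grip_force: 0.0
t: 1.78
tool_pos: [0.3512, -0.2596, 0.3287]
tool_rot: [-2.85, -1.322, 0.0]
contact_force: [-0.4, -1.1, -0.2]
opening: 0.085
grip_force: 0.0
t: 2.4
tool_pos: [0.3631, -0.1152, 0.3285]
tool_rot: [-2.667, -1.659, 0.0]
contact_force: [0.4, -0.4, -0.2]
opening: 0.0854
grip_force: 0.0
t: 2.9
tool_pos: [0.3724, 0.0004, 0.3285]
tool_rot: [-2.493, -1.912, 0.0]
contact_force: [0.3, -0.3, -0.2]
opening: 0.0858
grip_force: 0.0
t: 3.4
tool_pos: [0.433, 0.0949, 0.3128]
tool_rot: [-2.327, -2.11, 0.001]
contact_force: [-0.2, -0.4, -0.1]
opening: 0.0852
grip_force: 0.0
t: 3.9
tool_pos: [0.4931, 0.19, 0.297]
tool_rot: [-2.147, -2.293, 0.001]
contact_force: [0.1, 1.3, 0.1]
opening: 0.0856
grip_force: 0.0
from [0.4939 0.1919 0.296 ] yaw 93.92 d [-0.0039 -0.0019  0.004 ] n 1
-0.01 -0.02 0.04 -0.05 -0.13 -0.13
3.95
pl [436.51907946  22.14401788]
pr [391.36111896 188.03713111]
h1 [ 469.61177014 -142.84163506]
h2 [ 280.25315201 -118.13448138]
```

View pics/w1.png

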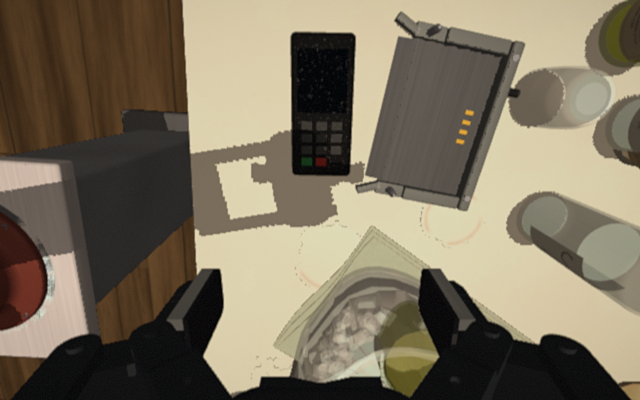

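The wrist view shows the terminal at (322,103), the dock at (445,110) and pin_r at about (393,189). That matches its predicted position. I'll zoom in for precision.

Run:
```python
from h import *
i=cv2.imread('pics/w1.png')[0:220,280:535]
cv2.imwrite('pics/crop_w1.png',cv2.convertScaleAbs(cv2.resize(i,None,fx=2.7,fy=2.7,interpolation=cv2.INTER_CUBIC),alpha=1,beta=30))
```

```text
(no output)
```

View pics/crop_w1.png

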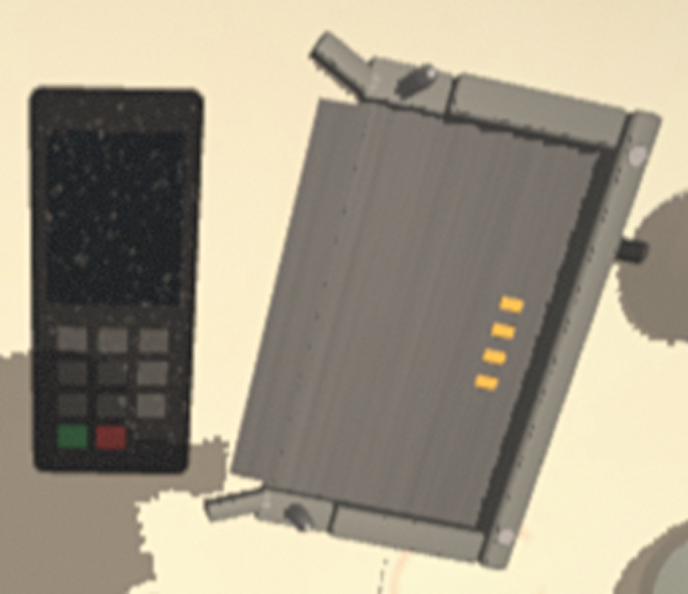

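```bash
cat > fit.py <<'E'
from h import *
import pickle
from scipy.optimize import least_squares
D=pickle.load(open('d0.pkl','rb')); W=pickle.load(open('d1.pkl','rb'))
A=lambda x,y:((x+.5)/4.2-.5+195,(y+.5)/4.2-.5+195)
B=lambda x,y:((x+.5)/4.2-.5+235,(y+.5)/4.2-.5+205)
C=lambda x,y:((x+.5)/2.7-.5+280,(y+.5)/2.7-.5)
S,Q=D['scene'],D['side']
dock=[(S,A(319,200),(-.054,.0945,.04)),(S,A(563,92),(-.054,-.0945,.04)),(Q,B(216,253),(-.054,.0945,.04)),(Q,B(352,70),(-.054,-.0945,.04)),
(W,C(430,72),(-.054,.0945,.04)),(W,C(447,118),(-.037,.0865,.018)),(W,C(333,503),(-.037,-.0865,.018)),(W,C(458,77),(-.037,.1025,.018)),(W,C(331,531),(-.037,-.1025,.018)),(W,C(319,99),(-.088,.0865,0)),(W,C(232,472),(-.088,-.0865,0))]
t=[(S,A(432,290),(-.037,.0825,.024)),(S,A(612,165),(-.037,-.0825,.024)),(S,A(691,210),(.037-.074*1+.0,-.0825,.024)),]
t=[(S,A(432,290),(.037,.0825,.022)),(S,A(612,165),(.037,-.0825,.022)),(S,A(691,210),(-.037,-.0825,.022)),(S,A(518,350),(-.037,.0825,.022)),
(Q,B(375,295),(.037,.0825,.022)),(Q,B(433,125),(.037,-.0825,.022)),(Q,B(543,138),(-.037,-.0825,.022)),(Q,B(497,313),(-.037,.0825,.022)),
(W,C(31,88),(-.037,.0825,.022)),(W,C(203,90),(.037,.0825,.022)),(W,C(188,471),(.037,-.0825,.022)),(W,C(35,471),(-.037,-.0825,.022))]
b=[(S,A(93,342),(0,.0945,.016)),(S,A(348,496),(0,-.0945,.016)),(Q,B(92,475),(0,.0945,.016)),(Q,B(457,506),(0,-.0945,.016))]
def fit(L,x0,name):
    def w(x,p): c,s=np.cos(x[2]),np.sin(x[2]); return (x[0]+c*p[0]-s*p[1],x[1]+s*p[0]+c*p[1],p[2])
    f=lambda x:np.concatenate([proj(d,w(x,p))-uv for d,uv,p in L])
    r=least_squares(f,x0,loss='soft_l1'); print(name,r.x[:2].round(4),'yaw',np.degrees(r.x[2]).round(2)); print(f(r.x).reshape(-1,2).round(1).tolist()); return r.x
if __name__=='__main__':
    d=fit(dock,[.646,.25,-.13],'dock'); fit([l for l in dock if l[0] is W],d,'dock W')
    T=fit(t,[.485,.257,.06],'term'); fit([l for l in t if l[0] is W],T,'term W')
    fit(b,[.526,.483,-1.4],'bar')
E
python3 fit.py
```

```text
dock [0.65   0.2436] yaw -7.09
[[0.7, -0.9], [1.3, -1.7], [-0.6, 0.4], [-0.4, -1.0], [0.2, 0.3], [-0.1, -2.1], [1.5, 0.7], [0.1, -2.4], [-1.0, 2.1], [0.1, -1.9], [-1.5, 1.6]]
dock W [0.6503 0.2432] yaw -7.01
[[0.2, 0.8], [-0.1, -1.7], [1.7, 1.1], [0.1, -2.0], [-0.8, 2.4], [0.1, -1.4], [-1.2, 2.0]]
term [0.489  0.2523] yaw 3.24
[[-1.2, -1.4], [-0.3, -2.7], [2.6, -1.3], [0.5, -1.0], [-2.3, 1.0], [-1.5, -1.6], [0.4, -0.7], [-0.5, 1.7], [-2.8, -1.8], [0.2, -1.8], [0.3, 2.2], [-1.8, 1.6]]
term W [0.4902 0.2515] yaw 3.06
[[-1.5, -1.1], [1.5, -0.8], [1.0, 3.0], [-1.0, 2.2]]
bar [0.5283 0.4806] yaw -80.08
[[0.6, -0.4], [0.8, -0.2], [-0.4, 0.8], [-0.3, 0.9]]
```

Run:
```python
from h import *
plan((.490,.252,.04),93.1)
```

```text
from [0.4939 0.1919 0.296 ] yaw 93.92 d [-0.0039  0.0601 -0.256 ] n 9
-0.00 -0.00 0.02 0.22 0.00 0.95
-0.00 -0.00 0.02 0.22 0.00 0.95
-0.00 -0.00 0.02 0.22 0.00 0.95
-0.00 -0.00 0.02 0.22 0.00 0.95
-0.00 -0.00 0.02 0.22 0.00 0.95
-0.00 -0.00 0.02 0.22 -0.00 0.95
-0.00 -0.00 0.02 0.22 -0.00 0.95
-0.00 -0.00 0.02 0.22 -0.00 0.95
-0.00 -0.00 0.02 0.22 -0.00 0.95
```

```bash
J="python3 -m jog"
$J '[[0,0,0.02,0.22,0,0.95,1],[0,0,0.02,0.22,0,0.95,1],[0,0,0.02,0.22,0,0.95,1],[0,0,0.02,0.22,0,0.95,1],[0,0,0.02,0.22,0,0.95,1]]' >/dev/null
$J '[[0,0,0.02,0.22,0,0.95,1],[0,0,0.02,0.22,0,0.95,1],[0,0,0.02,0.22,0,0.95,1],[0,0,0.02,0.22,0,0.95,1],[0,0,0,0,0,0,1]]'
python3 - <<'E'
from h import *
plan((.490,.252,-.003),93.1); d=grab('wrist','w2.png')
for s in(1,-1): print([proj(d,(.49+s*.037*np.cos(.053)-y*np.sin(.053),.252+y,.024)).round(0).tolist() for y in(-.03,0,.05)])
E
```

```text
t: 5.2
tool_pos: [0.487, 0.2477, 0.0383]
tool_rot: [-2.164, -2.273, 0.009]
contact_force: [-0.7, 0.0, -0.0]
opening: 0.0858
grip_force: 0.0
from [0.487  0.2477 0.0383] yaw 92.82 d [ 0.003   0.0043 -0.0413] n 2
-0.03 0.01 -0.03 0.07 0.06 0.69
-0.03 0.01 -0.03 0.07 0.06 0.69
[[395.0, 302.0], [399.0, 251.0], [407.0, 153.0]]
[[258.0, 295.0], [254.0, 244.0], [248.0, 145.0]]
```

View pics/w2.png

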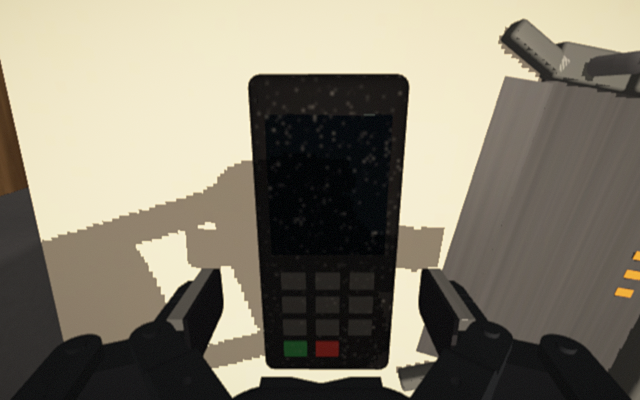

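The terminal sits between the open fingers. Its edges are at columns 262/396 (row 300), its far end is at row 75 and its near end at row 368, so it lies about 4 mm farther +x than the tool.

Run:
```python
from h import *
d=grab('wrist')
for u in [(329,75),(329,369),(262,300),(397,300)]: print(ray(d,u,.023).round(4))
plan((.491,.252,-.003),93.1)
```

```text
[0.4879 0.3346 0.023 ]
[0.4972 0.1724 0.023 ]
[0.4579 0.2176 0.023 ]
[0.5317 0.2215 0.023 ]
from [0.4897 0.2483 0.0416] yaw 92.8 d [ 0.0013  0.0037 -0.0446] n 2
0.00 0.00 -0.03 0.06 0.03 0.74
0.00 0.00 -0.03 0.06 0.03 0.74
```

```bash
J="python3 -m jog"
$J '[[0,0,-0.03,0.08,0.05,0.5,1],[0,0,-0.03,0.08,0.05,0.5,1],[0,0,0,0,0,0.3,1],[0,0,0,0,0,0.2,1],[0,0,0,0,0,0,1]]'
$J '[[0,0,0,0,0,0,-1],[0,0,0,0,0,0,-1],[0,0,0,0,0,0,-1],[0,0,0,0,0,0,-1]]' 25
```

```text
t: 5.92
tool_pos: [0.4918, 0.2532, -0.0046]
tool_rot: [-2.16, -2.28, 0.002]
contact_force: [0.8, -0.5, -0.0]
opening: 0.0854
grip_force: 0.0
t: 6.42
tool_pos: [0.4923, 0.2534, -0.0035]
tool_rot: [-2.161, -2.28, 0.0]
contact_force: [-1.3, 0.5, 2.6]
opening: 0.0735
grip_force: 32.3
```

Run:
```python
from h import *
M=R.from_euler('z',82.95,degrees=True)*R.from_euler('x',180,degrees=True)
plan((.516,.2601,-.003),82.95)
plan((.6282,.2462,.001),82.95,M,(.516,.2601,-.003))
```

```text
from [ 0.4923  0.2534 -0.0035] yaw 93.09 d [0.0237 0.0067 0.0005] n 3
-0.00 -0.00 0.68 0.06 0.27 -0.01
-0.00 -0.00 0.68 0.08 0.26 -0.01
-0.00 -0.00 0.68 0.09 0.26 -0.01
from [ 0.516   0.2601 -0.003 ] yaw 82.95 d [ 0.1122 -0.0139  0.004 ] n 4
0.00 0.00 0.00 -0.00 0.94 -0.03
0.00 0.00 0.00 -0.00 0.94 -0.03
0.00 0.00 0.00 -0.00 0.94 -0.03
0.00 0.00 0.00 -0.00 0.94 -0.03
```

```bash
J="python3 -m jog"
$J '[[0,0,0.68,0.06,0.27,0,-1],[0,0,0.68,0.08,0.26,0,-1],[0,0,0.68,0.09,0.26,0,-1],[0,0,0,0,0,0,-1]]'
$J '[[0,0,0,0,0.3,-0.05,-1],[0,0,0,0,0.4,-0.1,-1],[0,0,0,0,0.4,0,-1],[0,0,0,0,0.4,0,-1],[0,0,0,0,0,0,-1]]'
python3 - <<'E'
from h import *
plan((.6282,.2462,.001),82.95)
E
```

```text
t: 6.92
tool_pos: [0.517, 0.2606, -0.0034]
tool_rot: [2.355, 2.079, 0.003]
contact_force: [0.6, 1.1, 1.6]
opening: 0.0731
grip_force: 32.1
t: 7.55
tool_pos: [0.563, 0.2544, 0.0013]
tool_rot: [2.354, 2.078, 0.004]
contact_force: [1.4, 0.1, 0.7]
opening: 0.0736
grip_force: 31.9
from [0.563  0.2544 0.0013] yaw 82.86 d [ 0.0652 -0.0082 -0.0003] n 3
0.01 -0.00 -0.01 -0.00 0.73 0.01
0.01 -0.00 -0.01 -0.00 0.73 0.00
0.01 -0.00 -0.01 -0.00 0.73 0.00
```

```bash
python3 -m jog '[[0,0,0,0,0.4,0,-1],[0,0,0,0,0.4,0,-1],[0,0,0,0,0.4,0,-1],[0,0,0,0,0,0,-1]]'
python3 - <<'E'
from h import *
import pickle
d=grab('wrist','w3.png');pickle.dump(d,open('d3.pkl','wb'));print(st()['tool_pos'])
E
```

```text
t: 8.05
tool_pos: [0.5986, 0.2501, 0.0014]
tool_rot: [2.353, 2.078, 0.005]
contact_force: [2.8, 0.0, 2.3]
opening: 0.0735
grip_force: 32.1
[0.59827587 0.25008672 0.00140278]
```

View pics/w3.png

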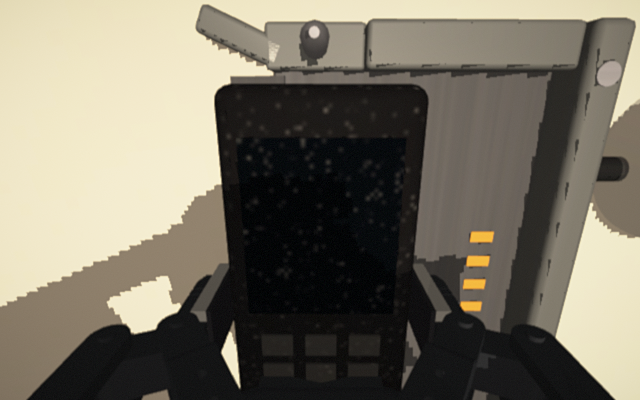

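Nice top view: pin_l's tip is at (314,32), the left wall's inner edge runs along row 68, the terminal's far end is at row 84, and the back wall's inner top edge goes from (596,25) to (556,330).

Run:
```python
from h import *
import pickle
d=pickle.load(open('d3.pkl','rb'))
pl=ray(d,(314,32),.04);print('pin',pl)
a,b=ray(d,(400,67),.018),ray(d,(560,68),.018);w=b-a;print('lw',a,b,np.degrees(np.arctan2(w[1],w[0])))
c,e=ray(d,(588,80),.022),ray(d,(556,330),.022);w=c-e;print('bw',c,e,'yaw',np.degrees(np.arctan2(-w[0],w[1])))
print('term end',ray(d,(230,85),.027),ray(d,(415,85),.027))
dy=lambda t:np.array([-np.sin(t),np.cos(t)]);dx=lambda t:np.array([np.cos(t),np.sin(t)])
for y in(-7.05,):
  t=np.radians(y);o=np.array([.65,.2435])
  for n,p in dict(pin=pl,lw=a,lw2=b,bw=c,bw2=e,te=ray(d,(230,85),.027),te2=ray(d,(415,85),.027)).items(): print(n,((p[:2]-o)@dx(t)).round(4),((p[:2]-o)@dy(t)).round(4))
K,Rm,t=cam(d);print('cam',-Rm.T@t)
```

```text
pin [0.60857416 0.34454444 0.04      ]
lw [0.6369265  0.33344977 0.018     ] [0.6922425  0.32626782 0.018     ] -7.39760709297711
bw [0.69943854 0.32127035 0.022     ] [0.69776474 0.21884595 0.022     ] yaw -0.9362333599181885
term end [0.57931541 0.3344336  0.027     ] [0.63948653 0.32696801 0.027     ]
pin -0.0535 0.0952
lw -0.024 0.0877
lw2 0.0318 0.0873
bw 0.0395 0.0833
bw2 0.0504 -0.0186
te -0.0813 0.0816
te2 -0.0207 0.0815
cam [0.60805785 0.3280179  0.14512718]
```

```bash
J="python3 -m jog"
$J '[[0,0,0,0.05,0.4,0,-1],[0,0,0,0,0.4,0,-1],[0,0,0,0,0.2,0,-1],[0,0,0,0,0,0,-1]]'
$J '[[0,0,0,0,0,0,1],[0,0,0,0,0,0,1],[0,0,0,0,0,0,1],[0,0,0,0,0,-0.5,1],[0,0,0,0,0,-0.9,1]]'
$J '[[0,0,0,0,0,-0.9,1],[0,0,0,0,-0.8,0,-1],[0,0,0,0,-0.8,0,-1],[0,0,0,0,-0.7,0,-1],[0,0,0,0,0,0,-1]]'
python3 - <<'E'
from h import *
o=np.array([.6508,.2443]);t=np.radians(-7.05);f=np.array([[np.cos(t),np.sin(t)],[-np.sin(t),np.cos(t)]])
p=st()['tool_pos'];print(p,f@(p[:2]-o),st()['opening'])
E
```

```text
t: 8.6
tool_pos: [0.6265, 0.2479, 0.0005]
tool_rot: [2.355, 2.079, 0.0]
contact_force: [0.2, 0.6, 2.6]
opening: 0.073
grip_force: 32.2
t: 9.22
tool_pos: [0.6255, 0.2477, 0.0425]
tool_rot: [-2.354, -2.079, 0.003]
contact_force: [-0.3, 0.4, 0.7]
opening: 0.0853
grip_force: 0.0
t: 9.85
tool_pos: [0.5572, 0.2568, 0.0706]
tool_rot: [2.354, 2.08, 0.001]
contact_force: [-0.6, -0.8, 0.3]
opening: 0.0124
grip_force: 0.0
[0.5572189  0.25678962 0.07055433] [-0.09440649  0.00090947] 0.012401586796443084
```

```bash
J="python3 -m jog"
$J '[[0,0,0,0,0,0.9,-1],[0,0,0,0,0,0.9,-1],[0,0,0,0,0,0.1,-1],[0,0,0,0,0.4,0,-1],[0,0,0,0,0.3,0,-1]]'
$J '[[0,0,0,0,0.2,0,-1],[0,0,0,0,0.2,0,-1],[0,0,0,0,0.1,0,-1],[0,0,0,0,0,0,-1]]'
python3 - <<'E'
from h import *
o=np.array([.6508,.2443]);t=np.radians(-7.05);f=np.array([[np.cos(t),np.sin(t)],[-np.sin(t),np.cos(t)]])
p=st()['tool_pos'];print(p,f@(p[:2]-o),st()['opening'])
E
```

```text
t: 10.48
tool_pos: [0.5808, 0.2541, 0.0144]
tool_rot: [2.354, 2.079, 0.004]
contact_force: [-1.4, 0.1, 0.4]
opening: 0.0001
grip_force: 0.8
t: 10.98
tool_pos: [0.5941, 0.2519, 0.0126]
tool_rot: [2.354, 2.079, 0.001]
contact_force: [-0.1, -0.1, -0.6]
opening: 0.0
grip_force: 0.0
[0.59408815 0.25191781 0.0126199 ] [-0.05721805  0.00059966] 3.722039155578697e-05
```

```bash
J="python3 -m jog"
$J '[[0,0,0,0,0.1,0,-1],[0,0,0,0,0.1,0,-1],[0,0,0,0,0,0,-1]]'
$J '[[0,0,0,0,0.07,0,-1],[0,0,0,0,0,0,-1]]'
$J '[[0,0,0,0,0.07,0,-1],[0,0,0,0,0,0,-1]]'
```

```text
t: 11.35
tool_pos: [0.5998, 0.2512, 0.0124]
tool_rot: [2.355, 2.079, 0.0]
contact_force: [-0.7, -0.3, -0.5]
opening: -0.0001
grip_force: 0.1
t: 11.6
tool_pos: [0.6005, 0.2512, 0.0124]
tool_rot: [-2.353, -2.078, 0.004]
contact_force: [-5.1, 0.2, 3.7]
opening: -0.0002
grip_force: 2.6
t: 11.85
tool_pos: [0.6007, 0.2512, 0.0123]
tool_rot: [-2.351, -2.076, 0.009]
contact_force: [-11.2, 1.0, 8.2]
opening: 0.0
grip_force: 6.0
```

```bash
J="python3 -m jog"
$J '[[0,0,0,0,-0.4,0,-1],[0,0,0,0,-0.2,-0.5,-1],[0,0,0,0.3,0,-1,-1],[0,0,0,0.3,0,-1,-1],[0,0,0,0.3,0.3,-1,-1]]'>/dev/null
$J '[[0,0,0,0.3,0.3,-1,-1],[0,0,0,0,0.3,-1,-1],[0,0,0,0,0.3,-0.7,1],[0,0,0,0,0,0,1]]'
python3 - <<'E'
from h import *
import pickle
d=grab('wrist','w4.png');pickle.dump(d,open('d4.pkl','wb'))
E
```

```text
t: 12.98
tool_pos: [0.628, 0.2846, 0.2026]
tool_rot: [2.353, 2.077, 0.01]
contact_force: [-0.5, -0.6, 0.9]
opening: 0.036
grip_force: 0.0
```

View pics/w4.png

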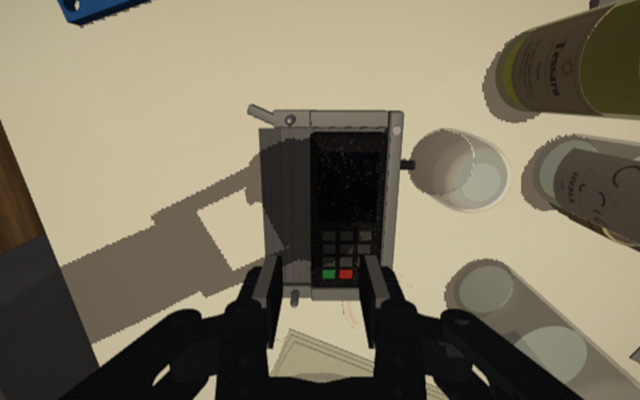

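The terminal looks square against the back wall. The pins are at about (291,119) and (295,293), and one bar hole is visible at about (75,5).

Run:
```python
from h import *
import pickle
d=pickle.load(open('d4.pkl','rb'))
o=np.array([.6508,.2443]);t=np.radians(-7.05);f=np.array([[np.cos(t),np.sin(t)],[-np.sin(t),np.cos(t)]])
for n,u,z in [('pl',(291,118.5),.04),('pr',(295,291),.04),('tfar l',(311,132),.028),('tfar r',(385,133),.028),('tnear',(312,287),.028),('hole',(75,5),.016)]:
    p=ray(d,u,z); print(n,p.round(4),(f@(p[:2]-o)).round(4))
g=cv2.cvtColor(d['img'],cv2.COLOR_RGB2GRAY); print(g[284:303,286:306])
print(g[112:126,282:302])
# blue bar fit target: pose to look at the bar
plan((.50,.42,.20),9.9)
```

```text
pl [0.6106 0.3456 0.04  ] [-0.0524  0.0956]
pr [0.5888 0.1742 0.04  ] [-0.0529 -0.0772]
tfar l [0.626  0.3308 0.028 ] [-0.0352  0.0828]
tfar r [0.6936 0.3214 0.028 ] [0.033  0.0818]
tnear [0.6056 0.1694 0.028 ] [-0.0357 -0.0799]
hole [0.4394 0.4604 0.016 ] [-0.2363  0.1885]
[[ 37  36  37  39  36  38  38  41  39  39  40  39  38  38  38  37  37  39
   40  39]
 [ 55  53  52  53  53  53  54  54  55  48  53  55  55  55  54  54  54  54
   55  54]
 [ 79  79  81  81  80  79  79  80  76  66  77  80  79  79  80  82  80  79
   80  79]
 [ 95  93  94  94  93  94  95  95  93  88  92  95  96  94  94  95  95  94
   94  94]
 [ 98  98  98  97  97  99  99  96  95  87  90  96  98  99  97  98  96  98
   98  97]
 [ 97  98  97  98  98  99  90  80  73  70  68  80  94  98  98  98  97  99
   96  98]
 [ 97  97  97  96  98  95  75  58  54  53  54  61  77  93  96  98  97  97
   97  97]
 [ 95  96  97  97  93  82  60  50  52  53  52  52  62  80  97  97  96  96
   96  96]
 [ 96  96  96  94  80  64  52  52  53  55  53  52  55  75  94  95  96  96
   97  96]
 [ 96  95  96  95  82  57  49  53  54  54  55  53  56  79  9
[... 1838 characters left out ...]
54  54  47  54  76 101 113 115 114 113 114 115
  113 113]
 [108 109 110 112 109  94  63  53  54  64  96 111 112 111 110 111 109 109
  111 113]]
from [0.6267 0.2843 0.2003] yaw 82.88 d [-0.1267  0.1357 -0.0003] n 15
0.00 -0.00 0.97 0.26 -0.32 0.00
0.00 -0.00 0.97 0.24 -0.34 0.00
0.00 -0.00 0.97 0.21 -0.36 0.00
0.00 -0.00 0.97 0.18 -0.37 0.00
0.00 -0.00 0.97 0.14 -0.39 0.00
0.00 -0.00 0.97 0.11 -0.40 0.00
0.00 -0.00 0.97 0.08 -0.41 0.00
0.00 -0.00 0.97 0.04 -0.41 0.00
0.00 -0.00 0.97 0.01 -0.41 0.00
0.00 -0.00 0.97 -0.03 -0.41 0.00
0.00 -0.00 0.97 -0.06 -0.41 0.00
0.00 -0.00 0.97 -0.10 -0.40 0.00
0.00 -0.00 0.97 -0.13 -0.39 0.00
0.00 -0.00 0.97 -0.16 -0.38 0.00
0.00 -0.00 0.97 -0.20 -0.36 0.00
```

Run:
```python
from h import *
import pickle
D=pickle.load(open('d0.pkl','rb'))
for u in [(178,315),(150,335),(122,325),(195,247),(215,335)]: print(u,ray(D['scene'],u,0).round(3))
for u in [(250,380),(230,395)]: print('side',u,ray(D['side'],u,0).round(3))
d=pickle.load(open('d4.pkl','rb'))
print(ray(d,(288.7,120.5),.04), proj(d,(.6506-.054*.9924-.0945*.1227,.2441+.054*.1227-.0945*.9924,.04)),proj(d,(.6506-.054*.9924-.0945*.1227,.2441+.054*.1227-.0945*.9924,.012)))
plan((.53,.478,.2),9.9)
```

```text
(178, 315) [0.593 0.616 0.   ]
(150, 335) [0.586 0.683 0.   ]
(122, 325) [0.651 0.713 0.   ]
(195, 247) [0.767 0.474 0.   ]
(215, 335) [0.492 0.588 0.   ]
side (250, 380) [0.579 0.633 0.   ]
side (230, 395) [0.603 0.675 0.   ]
[0.60832519 0.34418774 0.04      ] [294.23259203 305.61893252] [295.93039494 290.94387531]
from [0.6267 0.2843 0.2003] yaw 82.88 d [-0.0967  0.1937 -0.0003] n 15
0.00 -0.00 0.97 0.40 -0.27 0.00
0.00 -0.00 0.97 0.38 -0.30 0.00
0.00 -0.00 0.97 0.35 -0.33 0.00
0.00 -0.00 0.97 0.32 -0.36 0.00
0.00 -0.00 0.97 0.29 -0.38 0.00
0.00 -0.00 0.97 0.26 -0.41 0.00
0.00 -0.00 0.97 0.22 -0.43 0.00
0.00 -0.00 0.97 0.18 -0.45 0.00
0.00 -0.00 0.97 0.14 -0.46 0.00
0.00 -0.00 0.97 0.10 -0.47 0.00
0.00 -0.00 0.97 0.06 -0.48 0.00
0.00 -0.00 0.97 0.02 -0.48 0.00
0.00 -0.00 0.97 -0.02 -0.48 0.00
0.00 -0.00 0.97 -0.06 -0.48 0.00
0.00 -0.00 0.97 -0.10 -0.47 0.00
```

```bash
J="python3 -m jog"
$J '[[0,0,0.97,0.4,-0.27,0,1],[0,0,0.97,0.38,-0.3,0,1],[0,0,0.97,0.35,-0.33,0,1],[0,0,0.97,0.32,-0.36,0,1],[0,0,0.97,0.29,-0.38,0,1]]'>/dev/null
$J '[[0,0,0.97,0.26,-0.41,0,1],[0,0,0.97,0.22,-0.43,0,1],[0,0,0.97,0.18,-0.45,0,1],[0,0,0.97,0.14,-0.46,0,1],[0,0,0.97,0.1,-0.47,0,1]]'>/dev/null
$J '[[0,0,0.97,0.06,-0.48,0,1],[0,0,0.97,0.02,-0.48,0,1],[0,0,0.97,-0.02,-0.48,0,1],[0,0,0.97,-0.06,-0.48,0,1],[0,0,0.97,-0.1,-0.47,0,1]]'>/dev/null
$J '[[0,0,0,0,0,0,1]]'
python3 - <<'E'
from h import *
import pickle
d=grab('wrist','w5.png');pickle.dump(d,open('d5.pkl','wb'))
h=cv2.cvtColor(d['img'],cv2.COLOR_RGB2HSV)
m=cv2.inRange(h,(100,90,40),(125,255,255))
n,l,s,c=cv2.connectedComponentsWithStats(m);i=1+s[1:,4].argmax();print(s[i],c[i])
r=cv2.minAreaRect(np.argwhere(l==i)[:,::-1].astype(np.float32));print(r)
q=cv2.boxPoints(r);print([ray(d,u,.016).round(4).tolist() for u in q], ray(d,r[0],.016))
# holes: dark blobs inside the hull
hull=cv2.convexHull(np.argwhere(l==i)[:,::-1].astype(np.int32));M=np.zeros_like(m);cv2.fillConvexPoly(M,hull,255)
H=((M>0)&(l!=i)).astype(np.uint8);n,_,s,c=cv2.connectedComponentsWithStats(H)
for j in range(1,n):
    if s[j,4]>15: print('hole',s[j],c[j],ray(d,c[j],.016).round(4))
plan((.53,.478,.06),9.9)
E
```

```text
t: 15.02
tool_pos: [0.5267, 0.4779, 0.1968]
tool_rot: [3.128, 0.282, -0.003]
contact_force: [0.0, -0.7, 0.7]
opening: 0.0852
grip_force: 0.0
[ 306   61   28  210 5017] [318.68806059 162.21546741]
((319.5, 165.5), (209.0, 27.0), 90.0)
[[0.6293, 0.5082, 0.016], [0.6335, 0.4848, 0.016], [0.4304, 0.4454, 0.016], [0.4252, 0.4738, 0.016]] [0.53950716 0.47984842 0.016     ]
hole [312  64  16  17 206] [319.31553398  72.30097087] [0.6222 0.495  0.016 ]
hole [333 105   1  27  27] [333. 118.] [0.5856 0.4755 0.016 ]
hole [331 159   2  26  29] [331.89655172 172.48275862] [0.5349 0.4667 0.016 ]
hole [330 186   2  52  60] [330.86666667 214.35      ] [0.4922 0.4596 0.016 ]
hole [306 220   1  25  25] [306. 232.] [0.4686 0.4811 0.016 ]
hole [329 239   2  16  18] [329.88888889 245.88888889] [0.4576 0.454  0.016 ]
hole [312 256  14  14 140] [318.18571429 262.42857143] [0.4364 0.4626 0.016 ]
from [0.5272 0.4774 0.1971] yaw 10.27 d [ 0.0028  0.0006 -0.1371] n 5
0.00 0.00 0.01 0.02 -0.00 0.91
0.00 0.00 0.01 0.02 -0.00 0.91
0.00 0.00 0.01 0.02 -0.00 0.91
0.00 0.00 0.01 0.02 -0.00 0.91
0.00 0.00 0.01 0.02 -0.00 0.91
```

View pics/w5.png

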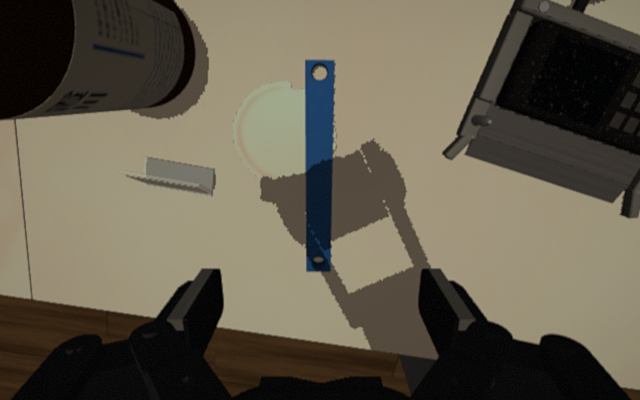

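Both bar holes are clear: (319,72) and (318,262), 188.6 mm apart, with the centre at (0.5293, 0.4788) and a direction of 9.9°. The terminal's top is level with the seated bar and only 4.5 mm behind it, so I'll grip just the bar's upper part and release it above the terminal top, letting the pins guide it down.

```bash
J="python3 -m jog"
$J '[[0,0,0.07,0.07,-0.05,0.95,1],[0,0,0,0,0,0.95,1],[0,0,0,0,0,0.95,1],[0,0,0,0,0,0.95,1],[0,0,0,0,0,0.95,0.2]]'>/dev/null
$J '[[0,0,0,0,0,0.95,0],[0,0,0,0,0,0,0],[0,0,0,0,0,0,0]]'
python3 - <<'E'
from h import *
plan((.5293,.4788,.007),9.9)
E
```

```text
t: 16.08
tool_pos: [0.5306, 0.4796, 0.0286]
tool_rot: [-3.13, -0.268, -0.002]
contact_force: [0.6, 0.1, 0.3]
opening: 0.0427
grip_force: 0.0
from [0.5306 0.4796 0.0286] yaw 9.8 d [-0.0013 -0.0008 -0.0216] n 1
-0.00 -0.01 -0.02 -0.05 0.02 0.72
```

```bash
J="python3 -m jog"
$J '[[0,0,0,-0.05,0.02,0.5,0],[0,0,0,0,0,0.21,0],[0,0,0,0,0,0,0]]'
$J '[[0,0,0,0,0,0,-1],[0,0,0,0,0,0,-1],[0,0,0,0,0,0,-1]]' 70
$J '[[0,0,0,0,0,-0.7,-1],[0,0,0,0,0,-1,-1],[0,0,0,0,0,-1,-1],[0,0,0,0,0,-0.6,-1],[0,0,0,0,0,0,-1]]'
python3 - <<'E'
from h import *
# bar target: TCP over dock (-.054,0)
o=np.array([.6504,.2439]);t=np.radians(-7.05);c,s=np.cos(t),np.sin(t)
p=o-.054*np.array([c,s]);print(p);plan((*p,.12),82.95)
E
```

```text
t: 16.45
tool_pos: [0.5279, 0.4784, 0.0053]
tool_rot: [3.129, 0.268, -0.002]
contact_force: [0.7, 0.2, 0.3]
opening: 0.0428
grip_force: 0.0
t: 16.82
tool_pos: [0.5289, 0.4791, 0.0069]
tool_rot: [-3.13, -0.268, -0.001]
contact_force: [-0.6, 0.3, 1.3]
opening: 0.024
grip_force: 70.0
t: 17.45
tool_pos: [0.5296, 0.4796, 0.108]
tool_rot: [-3.128, -0.268, -0.006]
contact_force: [-0.1, -0.2, -1.9]
opening: 0.0236
grip_force: 69.7
[0.59680827 0.25052771]
from [0.5296 0.4796 0.108 ] yaw 9.8 d [ 0.0672 -0.229   0.012 ] n 15
0.00 -0.00 -0.98 0.06 0.53 -0.03
0.00 -0.00 -0.98 0.02 0.53 -0.03
0.00 -0.00 -0.98 -0.03 0.53 -0.03
0.00 -0.00 -0.98 -0.07 0.53 -0.03
0.00 -0.00 -0.98 -0.12 0.52 -0.03
0.00 -0.00 -0.98 -0.16 0.50 -0.03
0.00 -0.00 -0.98 -0.20 0.49 -0.03
0.00 -0.00 -0.98 -0.25 0.47 -0.03
0.00 -0.00 -0.98 -0.28 0.45 -0.03
0.00 -0.00 -0.98 -0.32 0.42 -0.03
0.00 -0.00 -0.98 -0.36 0.39 -0.03
0.00 -0.00 -0.98 -0.39 0.36 -0.03
0.00 -0.00 -0.98 -0.42 0.33 -0.03
0.00 -0.00 -0.98 -0.44 0.29 -0.03
0.00 -0.00 -0.98 -0.47 0.25 -0.03
```

```bash
J="python3 -m jog"
$J '[[0,0,-0.98,0.06,0.53,0,-1],[0,0,-0.98,0.02,0.53,0,-1],[0,0,-0.98,-0.03,0.53,0,-1],[0,0,-0.98,-0.07,0.53,0,-1],[0,0,-0.98,-0.12,0.52,0,-1]]'>/dev/null
$J '[[0,0,-0.98,-0.16,0.5,0,-1],[0,0,-0.98,-0.2,0.49,0,-1],[0,0,-0.98,-0.25,0.47,0,-1],[0,0,-0.98,-0.28,0.45,0,-1],[0,0,-0.98,-0.32,0.42,0,-1]]'>/dev/null
$J '[[0,0,-0.98,-0.36,0.39,0,-1],[0,0,-0.98,-0.39,0.36,0,-1],[0,0,-0.98,-0.42,0.33,0,-1],[0,0,-0.98,-0.44,0.29,0,-1],[0,0,-0.98,-0.47,0.25,0,-1]]'>/dev/null
$J '[[0,0,0,0,0,0.9,-1],[0,0,0,0,0,0.2,-1],[0,0,0,0,0,0,-1]]'
python3 - <<'E'
from h import *
import pickle
d=grab('wrist','w6.png');pickle.dump(d,open('d6.pkl','wb'))
plan((.5968,.2505,.06),82.95)
print(proj(d,(.6085,.3444,.04)))
h=cv2.cvtColor(d['img'],cv2.COLOR_RGB2HSV);m=cv2.inRange(h,(100,90,40),(125,255,255))
ys,xs=np.nonzero(m);print(xs.min(),xs.max(),ys.min(),ys.max())
i=cv2.imread('pics/w6.png'); cv2.imwrite('pics/w6c.png',cv2.resize(i[0:300,160:480],None,fx=2,fy=2,interpolation=cv2.INTER_CUBIC))
E
```

```text
t: 19.7
tool_pos: [0.5955, 0.2496, 0.0707]
tool_rot: [-2.346, -2.087, 0.004]
contact_force: [-0.5, 0.3, -1.7]
opening: 0.0238
grip_force: 69.6
from [0.5963 0.25   0.0719] yaw 83.31 d [ 0.0005  0.0005 -0.0119] n 1
-0.01 0.00 0.07 0.02 0.01 0.40
[324.48141439  55.81560855]
284 357 15 382
```

I've used all ten pictures, so from here I'll check numerically. First is the hole in the held bar against the pin.

```bash
cat > hole.py <<'E'
from h import *
d=grab('wrist');o=st();zt=o['tool_pos'][2]-.007+.016
h=cv2.cvtColor(d['img'],cv2.COLOR_RGB2HSV);m=cv2.inRange(h,(100,90,30),(125,255,255))
n,l,s,c=cv2.connectedComponentsWithStats(m);i=1+s[1:,4].argmax();print('bar',s[i])
P=np.argwhere(l==i)[:,::-1].astype(np.int32);P=P[P[:,1]<200]
M=np.zeros_like(m);cv2.fillConvexPoly(M,cv2.convexHull(P),255)
H=((M>0)&(l!=i)).astype(np.uint8);n,L,s,c=cv2.connectedComponentsWithStats(H)
y=np.radians(82.95);tx=np.array([np.cos(y),np.sin(y)])
for j in range(1,n):
    if s[j,4]>60:
        p=ray(d,c[j],zt);v=p[:2]-o['tool_pos'][:2];print('hole',s[j],c[j].round(1),p.round(4),'along',v@tx,'across',v@[tx[1],-tx[0]])
# bar edges/end
for v in (60,100,140):
    x=np.nonzero(l[v]==i)[0]; 
    if len(x): a,b=ray(d,(x.min(),v),zt),ray(d,(x.max()+1,v),zt);print(v,x.min(),x.max(),'mid',((a+b)/2).round(4),'w',np.linalg.norm(a-b).round(4))
r=P[:,1].min();print('end',ray(d,(P[P[:,1]==r][:,0].mean(),r),zt).round(4)); print(o['tool_pos'],np.degrees(np.arctan2(*R.from_rotvec(o['tool_rot']).as_matrix()[[1,0],0])))
E
python3 hole.py
```

```text
bar [  284    15    73   368 22195]
hole [303  31  35  35 946] [320.3  48.3] [0.6074 0.3435 0.0818] along 0.0939140276563402 across -0.0011002219466816475
60 285 356 mid [0.6071 0.3396 0.0818] w 0.0262
100 286 356 mid [0.6057 0.3258 0.0818] w 0.0267
140 287 354 mid [0.6038 0.311  0.0818] w 0.0265
end [0.6086 0.3541 0.0818]
[0.59691747 0.2501554  0.07277047] 83.3145811442356
```

```bash
J="python3 -m jog"
$J '[[0,0,0.07,0.03,0.02,0.4,-1],[0,0,0,0,0,0.35,-1],[0,0,0,0,0,0,-1],[0,0,0,0,0,0,-1]]'
python3 hole.py
```

```text
t: 20.3
tool_pos: [0.5973, 0.2507, 0.0497]
tool_rot: [-2.354, -2.081, 0.0]
contact_force: [0.4, 0.3, -1.8]
opening: 0.0237
grip_force: 69.7
bar [  284    15    73   368 22289]
hole [304  31  34  35 937] [320.4  48.3] [0.609  0.3442 0.0591] along 0.09412509499811844 across -0.00019930930052818337
60 285 356 mid [0.6087 0.3403 0.0591] w 0.0262
100 286 356 mid [0.6072 0.3264 0.0591] w 0.0268
140 287 354 mid [0.6052 0.3116 0.0591] w 0.0266
end [0.6103 0.3548 0.0591]
[0.59761313 0.250739   0.05005077] 82.94418173510137
```

```bash
J="python3 -m jog"
$J '[[0,0,0,0,-0.01,0.15,-1],[0,0,0,0,0,0.15,-1],[0,0,0,0,0,0,-1]]'
$J '[[0,0,0,0,0,0.2,-1],[0,0,0,0,0,0.2,-1],[0,0,0,0,0,0,-1]]'
```

```text
t: 20.72
tool_pos: [0.5966, 0.2505, 0.04]
tool_rot: [-2.353, -2.08, 0.002]
contact_force: [0.0, -0.5, -1.3]
opening: 0.0239
grip_force: 69.7
t: 21.1
tool_pos: [0.5964, 0.2505, 0.0277]
tool_rot: [-2.353, -2.08, 0.002]
contact_force: [-0.2, -0.0, -1.4]
opening: 0.0237
grip_force: 69.7
```

```bash
J="python3 -m jog"
$J '[[0,0,0,0,0,0,-0.2],[0,0,0,0,0,0,0.2],[0,0,0,0,0,0,0.2]]'
$J '[[0,0,0,0,0,-0.5,0.2],[0,0,0,0,0,-0.9,0.2],[0,0,0,0,0,-0.6,0.2],[0,0,0,0,0,0,-1],[0,0,0,0,0,0,-1]]'
python3 - <<'E'
from h import *
d=grab('wrist','w7.png');h=cv2.cvtColor(d['img'],cv2.COLOR_RGB2HSV);m=cv2.inRange(h,(100,90,30),(125,255,255))
n,l,s,c=cv2.connectedComponentsWithStats(m);i=1+s[1:,4].argmax();print('bar',s[i])
p0=np.array([.5968,.2505]);t=np.radians(82.95)
for v in range(80,330,40):
    x=np.nonzero(l[v]==i)[0]
    if len(x):
        for z in(.028,.037):
            a,b=ray(d,(x.min(),v),z),ray(d,(x.max()+1,v),z);print(v,z,x.min(),x.max(),((a+b)/2).round(4),'w',np.linalg.norm(a-b).round(4))
E
```

```text
t: 21.48
tool_pos: [0.5975, 0.2509, 0.0294]
tool_rot: [2.354, 2.08, 0.001]
contact_force: [-0.2, 0.2, -0.9]
opening: 0.0511
grip_force: 0.0
t: 22.1
tool_pos: [0.5966, 0.2506, 0.0882]
tool_rot: [-2.354, -2.08, 0.001]
contact_force: [-0.5, -0.8, 0.4]
opening: 0.0151
grip_force: 0.0
bar [  298    44    47   311 12042]
80 0.028 298 344 [0.6077 0.3358 0.028 ] w 0.0265
80 0.037 298 344 [0.6077 0.3355 0.037 ] w 0.0253
120 0.028 299 343 [0.6051 0.3141 0.028 ] w 0.0262
120 0.037 299 343 [0.6051 0.3147 0.037 ] w 0.0251
160 0.028 300 342 [0.6022 0.2907 0.028 ] w 0.026
160 0.037 300 342 [0.6024 0.2924 0.037 ] w 0.0248
200 0.028 300 341 [0.5988 0.2656 0.028 ] w 0.0264
200 0.037 300 341 [0.5992 0.2684 0.037 ] w 0.0252
240 0.028 301 340 [0.5955 0.2385 0.028 ] w 0.0261
240 0.037 301 340 [0.596  0.2425 0.037 ] w 0.025
280 0.028 304 337 [0.5919 0.2091 0.028 ] w 0.0231
280 0.037 304 337 [0.5926 0.2144 0.037 ] w 0.0221
320 0.028 302 339 [0.588  0.1772 0.028 ] w 0.0269
320 0.037 302 339 [0.5888 0.1838 0.037 ] w 0.0258
```

The visible width of 26 mm all along matches a bar top at 28 mm, so it is flush. I'll touch the top with shut fingers to confirm.

```bash
J="python3 -m jog"
$J '[[0,0,0,0,-0.07,0.6,-1],[0,0,0,0,0,0.8,-1],[0,0,0,0,0,0.4,-1],[0,0,0,0,0,0,-1]]'
$J '[[0,0,0,0,0,0.1,-1],[0,0,0,0,0,0.1,-1],[0,0,0,0,0,0,-1]]'
```

```text
t: 22.65
tool_pos: [0.5934, 0.2505, 0.0323]
tool_rot: [-2.353, -2.079, 0.006]
contact_force: [-0.2, -0.1, 0.0]
opening: 0.0001
grip_force: 0.0
t: 23.02
tool_pos: [0.5952, 0.251, 0.0291]
tool_rot: [2.354, 2.08, 0.001]
contact_force: [0.2, 0.6, 0.3]
opening: -0.0
grip_force: 0.0
```

```bash
J="python3 -m jog"
$J '[[0,0,0,0,0,0.08,-1],[0,0,0,0,0,0,-1],[0,0,0,0,0,0,-1]]'
$J '[[0,0,0,0,0,-0.5,-1],[0,0,0,0,0,-1,-1],[0,0,0,0,0,-1,-1],[0,0,0,0,0,-1,-1],[0,0,0,0,0,0,-1]]'
python3 - <<'E'
from h import *
d=grab('wrist','w8.png');h=cv2.cvtColor(d['img'],cv2.COLOR_RGB2HSV)
o=np.array([.6505,.244]);t=np.radians(-7.05);c,s=np.cos(t),np.sin(t)
W=lambda x,y,z:(o[0]+c*x-s*y,o[1]+s*x+c*y,z)
g=h[:,:,2]
# terminal far end / front edge profile: brightness along dock y at x=0 (z=28) and along dock x at y=.03
for n,pts in (('y',[W(.0,y,.028) for y in np.arange(.072,.094,.002)]),('x',[W(x,.03,.028) for x in np.arange(-.044,.05,.004)]),('x2',[W(x,-.03,.028) for x in np.arange(-.044,.05,.004)])):
    print(n,[int(g[tuple(np.round(proj(d,p)[::-1]).astype(int))]) for p in pts])
E
```

```text
t: 23.4
tool_pos: [0.5957, 0.2512, 0.0281]
tool_rot: [2.353, 2.08, 0.002]
contact_force: [-2.5, 0.0, 5.2]
opening: -0.0002
grip_force: 2.9
t: 24.02
tool_pos: [0.5974, 0.2517, 0.136]
tool_rot: [2.351, 2.078, 0.011]
contact_force: [-0.7, 0.5, 0.4]
opening: -0.0001
grip_force: 0.0
y [25, 26, 25, 24, 20, 45, 109, 58, 136, 138, 140, 139]
x [151, 107, 14, 21, 57, 13, 18, 13, 10, 25, 9, 11, 11, 10, 17, 7, 11, 7, 15, 22, 99, 134, 122, 220]
x2 [72, 50, 9, 16, 20, 41, 62, 61, 62, 28, 59, 67, 63, 22, 58, 59, 60, 56, 26, 24, 92, 123, 123, 230]
```

```bash
python3 -c "
from station import finish_job; print(finish_job())"
```

```text
the job is handed in; nothing more can be done
None
```

The terminal is home, flat and square against the dock's back wall, and the blue bar sits flush on the ledges over both pins. By my last measurements nothing was out of place, and I handed the job in at about 24 s of the 64 s allowed; no verdict came back.

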